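# Sweep two cut-off plugs into the scrap bay

### The arm

A 6-joint arm with a two-finger parallel gripper is mounted at the origin on the work surface; the furniture and walls round the work are solid. World frame = base frame: x ahead of the robot, y to its left, z up, the work surface at z = 0. Lengths are in m, angles in rad, forces in N, time in s.
With the tool pointing down it reaches from about 0.25 to 0.725 m from the base axis. Payload 4 kg.
Tool frame: the origin (TCP) lies on the centre line of the jaws, within the pads' length; the fingertips stand 14 mm ahead of it and the grasp point (between the pads) lies 5 mm behind it; z points along the fingers, x is the direction in which the jaws open and shut, and the axes are right-handed (so a half turn about z gives the same grasp; the last joint's range is limited). The gripper opens to 85 mm and grips with 20 to 120 N. Pads are 22 mm wide; open, the fingers measure 114 mm over their backs; the gripper's body (76 mm by 85 mm) begins 54 mm behind the grasp point. The pads swing forward as they close: fully open they stand 13 mm farther back than shut.
Start: joints at [0, 0.241, 0.005, 1.335, 0, 1.571], TCP at [0.5, -0, 0.245] pointing down, gripper open.
Joint ranges: [-2.72, 2.72], [-1.05, 1.87], [-1.09, 1.28], [-1.99, 2.15], [-1.42, 1.44], [-3.14, 3.14]. Speed limits (rad/s): [2.79, 2.79, 3.14, 3.14, 3.14, 3.14].

### API

Orientations are given as a unit quaternion [x, y, z, w].
In Python, from workcell import bot gives the robot as it stands.
- The arm moves only by the tool play_rows, never from a script. Its argument "motion" is a list of rows, each an object with "fingers": the closure, from -1 (fully open) to 1 (shut), so that 0 is half open; "translation": the shift along the tool's x, y, z in cm, a list of three; "roll": the turn about the tool's z in degrees. A call has 1 to 20 rows; each row is the pose to reach, as a shift and turn from the pose commanded when the call began, along the tool's axes at that moment; what a row does not reach only later rows make up. A row lasts 1/12 s, in which the tool goes at most 41.7 mm and 7.16 degrees, less where a joint would pass 70% of its speed; a pose out of reach is approached as far as the arm can. A call with a gripper value outside its range is refused whole. The fingers move at their own pace and stop on an object; the grip force is fixed at half the most. Time passes only in rows, so rows that repeat a pose let the fingers close. It gives the time, the measured TCP pose, the force and the opening at its end, in the units of the state.
- bot.get_obs(): the state, without advancing time (a new reading comes with each control period).
- bot.camera(name): name is "scene" or "side" or "wrist"; returns a dict with "pixels" (400x640x3 uint8, red, green, blue), "intrinsics" (3x3 intrinsics, pixels), "k1" (the pictures are not rectified: a ray, as slopes to the right and down, at radius r is drawn at 1 + k1 r^2 times it, then the intrinsics apply), "world_to_cam" (4x4, takes a point from world to camera coordinates). Camera axes: x right, y down, z forward; pixel columns grow to the right and rows downward; lengths in m; the calibration is good to about 2 mm. A picture is of the moment at which its call begins. There is no depth.
- bot.job_done(): hands the job in, once; it reports no verdict.
The state is a dict: "clock": time; "joint_pos": joint angles; "joint_vel": joint speeds; "tau": joint torques, N m; "eef_pos": TCP position; "tool_rot": TCP orientation; "ft_force": force on the tool from outside, world axes, zero at the start; "ft_torque": the same for the moment, N m; "grip_width": finger opening in m.
Only numpy, scipy, OpenCV 4.12 (cv2) and the standard library are available. Lean on these libraries where they do the work, as an engineer would, in place of code of your own. Each camera call takes 0.05 s, during which the arm holds its last target. There are 200 camera calls.

### The job

Two cream cut-off plugs lie on the bench: sweep both along the bench top with the fingertips into the three-sided steel scrap bay, until each lies flat and wholly inside the bay, behind its open side, and then take the hand clear. Slide them gently and flat on the bench: do not pinch, lift, tip, flick or press hard on them, and leave the green mouldings, the coupler and the roll of tape where they lie.

Things in the scene. Friction and masses are not known exactly. Their poses are not given: they have to be found in the camera images.
- scrap_bay: Scrap bay fixed to the bench: three plain steel walls 30 mm high, 4 mm thick, the bench as floor. Clear inside 150 mm deep (its x) by 150 mm wide (its y). Origin: middle of that space, at bench level. Its x points inward: open side at x = -75 mm, back wall at +75 mm, side walls at y = -75 and +75 mm. Feet up to 6 mm high reach 22 mm out from the side walls.
- plug_tall_mid (a point): The taller cream plug: a short hollow-looking cone of cream plastic lying wide rim down on the bench, 61 mm in diameter at the bench, narrower at the top, 35 mm high, 40 to 85 g, free to slide. The point is its centre, half-way up (17.5 mm above the bench). Its z axis points down; its yaw means nothing.
- plug_low_mid (a point): The lower cream plug: the same shape and 61 mm in diameter at the bench, but 28 mm high, 40 to 85 g. The point is its centre, half-way up (14 mm above the bench). Its z axis points down; its yaw means nothing.
- hook_far_mid (a point): Bystander, to be left alone: a loose pale green curved moulding, 63 x 100 mm, about 32 mm high, beyond the plugs. The point is near the middle of it, 9 mm above the bench; its long side lies along its own y axis.
- hook_near_mid (a point): Bystander, to be left alone: a loose pale green curved moulding, 59 x 102 mm, about 35 mm high, to the right of the plugs as seen from the robot. The point is near the middle of it, 9 mm above the bench; its long side lies along its own y axis.
- coupler_mid (a point): Bystander, to be left alone: a loose steel air coupler lying on the bench farther to the right, before the toggle fixture, 23 x 62 x 24 mm, long along its own y axis. The point is its centre, 12 mm above the bench.
- tape_roll_mid (a point): Bystander, to be left alone: a loose roll of masking tape lying flat, 96 mm in diameter, 25 mm high, beyond the bay. The point is its centre, 12.5 mm above the bench.
- hose_end (a point): Fixed obstacle, not part of the job: the end of a black hose lying on the bench beyond the bay's open side; the point is at its tip, about 10 mm above the bench, and the hose (about 20 mm thick) runs away from it towards the far edge of the bench and to the right. A plug pushed against it jams.
- lever_end (a point): Fixed obstacle, not part of the job: the tip of the toggle fixture's red lever, to the right of the plugs; the lever runs to the right from here, 62 to 97 mm above the bench, where the body of a low gripper could strike it.

How it is judged:
At the end, for the whole second after the job is handed in: Both plugs lie flat on the bench (centre under 22 mm high) and at rest inside the bay, between its side walls, with no more than 4 mm of the rim sticking out past the line of the open side (x of plug_tall_mid in the frame of scrap_bay between -0.0485 and 0.075 m and y of plug_tall_mid in the frame of scrap_bay between -0.075 and 0.075 m and height (world z) of each of plug_tall_mid, plug_low_mid below 0.022 m and linear speed of each of plug_tall, plug_low below 0.02 m/s and x of plug_low_mid in the frame of scrap_bay between -0.0485 and 0.075 m and y of plug_low_mid in the frame of scrap_bay between -0.075 and 0.075 m); the robot touches nothing.
It fails at once if a plug is lifted or tipped up (centre more than 32 mm above the bench) (height (world z) of any of plug_tall_mid, plug_low_mid above 0.032 m).
It fails at once if a plug is pinched or pressed hard (more than 30 N between it and the fingers) (contact force between the fingers and plug_tall above 30 N or contact force between the fingers and plug_low above 30 N).
It fails at once if a plug is flicked (faster than 0.6 m/s) (linear speed of any of plug_tall, plug_low above 0.6 m/s).
It fails at once if a green moulding, the coupler or the tape roll is shifted by more than 15 mm (distance of any of hook_far_mid, hook_near_mid, coupler_mid, tape_roll_mid from where it was at the start of the episode above 0.015 m).
It also fails if it takes over 61 s, if anything falls off the work surface, if the arm or the gripper's body presses on something with over 40 N, if the wrist force passes 120 N, or if a joint passes its speed limit or range.

## Working session

There is one attempt and no reset: what is moved stays moved. The work goes in short steps, Python scripts to look and compute and a tool call to move; the robot and the scene stay as the last step left them, time stands still between calls to the robot, and variables do not carry over. Pictures are saved under pics/ and viewed, about 8 in all and at most 12, crops included, and the job is handed in when it is done.

Besides the shell and the picture viewer there is one more tool, called after "Call:" as name([rows], argument=value, ...), one row to a line, values as JSON. play_rows: Moves the arm, as the interface text tells. Its arguments: {"type":"object","properties":{"motion":{"type":"array","items":{"type":"object","properties":{"fingers":{"type":"number"},"translation":{"type":"array","items":{"type":"number"}},"roll":{"type":"number"}}}}},"required":["motion"]}

```bash
mkdir -p pics; cat > h.py <<'E'
import numpy as np, cv2
from workcell import bot
def cam(n):
    c=bot.camera(n); return c
def ray(c,u,v):
    K=np.array(c["intrinsics"]);T=np.array(c["world_to_cam"])
    d=np.array([(u-K[0,2])/K[0,0],(v-K[1,2])/K[1,1]]);s=d.copy()
    for _ in range(30): s=d/(1+c["k1"]*(s@s))
    R=T[:3,:3];return -R.T@T[:3,3],R.T@np.array([s[0],s[1],1])
def onz(c,u,v,z=0):
    o,d=ray(c,u,v);return o+d*(z-o[2])/d[2]
def proj(c,p):
    K=np.array(c["intrinsics"]);T=np.array(c["world_to_cam"])
    q=T[:3,:3]@np.array(p)+T[:3,3];s=q[:2]/q[2];s=s*(1+c["k1"]*(s@s))
    return K[0,0]*s[0]+K[0,2],K[1,1]*s[1]+K[1,2]
def save(c,f): cv2.imwrite("pics/"+f,c["pixels"][...,::-1])
E
python3 - <<'E'
from h import *
import pickle
for n in("scene","side","wrist"):
    c=cam(n);save(c,n+"0.png");pickle.dump(c,open(n+"0.pkl","wb"))
    print(n,ray(c,320,200))
print(bot.get_obs())
E
```

```text
scene (array([-0.42867483,  0.62248525,  1.02437642]), array([ 0.64946502, -0.36897665, -0.66500389]))
side (array([ 0.24515118, -0.74540221,  0.55748235]), array([ 0.30781831,  0.81739388, -0.48715097]))
wrist (array([0.50013183, 0.07668673, 0.37262361]), array([ 0.00101355, -0.30588675, -0.95212331]))
{'clock': 0.15, 'joint_pos': array([-2.68472111e-05,  2.41260595e-01,  4.03589431e-03,  1.33521984e+00,
        4.73541736e-06,  1.57081893e+00]), 'joint_vel': array([-1.59618276e-03, -3.39867605e-03,  3.06610524e-03, -8.72031934e-04,
       -1.02587744e-05,  1.36991035e-03]), 'tau': array([-1.62746033e-03, -3.72633219e+01,  2.52638429e+01,  1.23480460e-02,
       -1.30651040e-05,  1.49362950e-05]), 'eef_pos': array([ 4.99536659e-01, -1.20402628e-05,  2.44607976e-01]), 'tool_rot': array([ 9.99999660e-01, -2.47280406e-05, -8.24108077e-04, -2.36945590e-06]), 'ft_force': array([-0.18298597, -0.68223663, -0.23515583]), 'ft_torque': array([-0.04754388, -0.0060493 ,  0.06367369]), 'grip_width': 0.08527219126247561}
```

View pics/scene0.png

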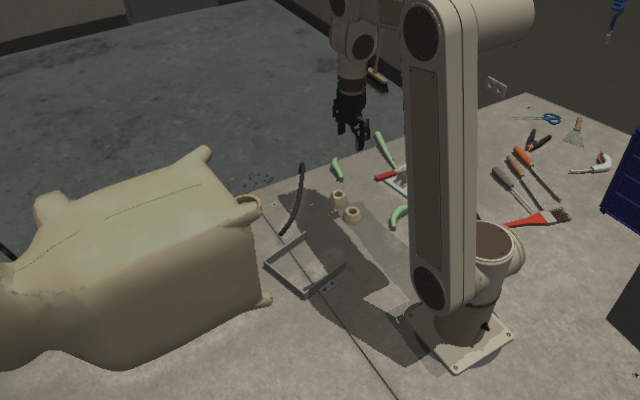

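View pics/side0.png

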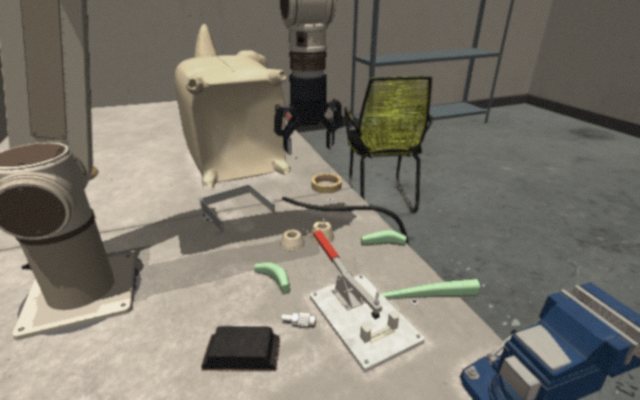

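View pics/wrist0.png

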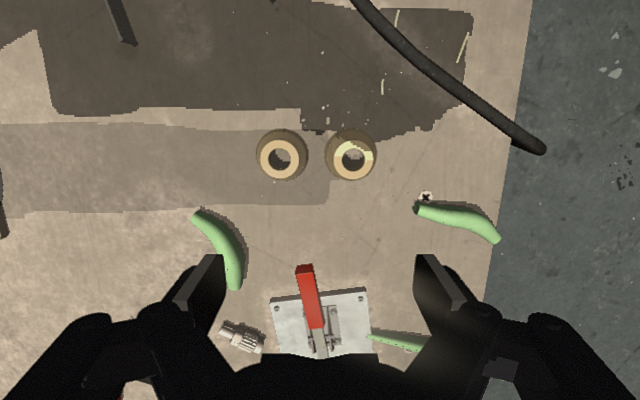

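The wrist view shows the two plugs at about (281,155) and (351,155), the hose at top right, and a bay wall end at (122,25). The scene view shows the bay with corners near (265,265), (305,297) and (345,265). Its open side faces the plugs. Next I'll measure these.

```bash
python3 - <<'E'
from h import *
import pickle
w=pickle.load(open("wrist0.pkl","rb"));s=pickle.load(open("scene0.pkl","rb"));d=pickle.load(open("side0.pkl","rb"))
for n,p in dict(rimL=(281,155),rimR=(351,155)).items(): print(n,[onz(w,*p,z).round(3) for z in(0.0,.015,.03)])
for n,p in dict(wallend=(122,43),hosetip=(357,0),lever=(305,267),hookfar=(455,215),hooknear=(222,245),wristcoup=(242,337)).items(): print(n,onz(w,*p,.01).round(3))
for n,p in dict(a=(265,265),b=(305,237),c=(345,263),d=(305,293),plug1=(338,197),plug2=(352,213),hose=(282,233)).items(): print(n,onz(s,*p,.03 if n in"abcd" else .015).round(3))
c1=cv2.resize(s["pixels"][180:310,240:440],None,fx=4,fy=4,interpolation=cv2.INTER_CUBIC)
cv2.imwrite("pics/c1.png",c1[...,::-1])
E
```

```text
rimL [array([0.455, 0.012, 0.   ]), array([0.457, 0.014, 0.015]), array([0.459, 0.017, 0.03 ])]
rimR [array([0.536, 0.012, 0.   ]), array([0.535, 0.014, 0.015]), array([0.534, 0.017, 0.03 ])]
wallend [0.294 0.132 0.01 ]
hosetip [0.537 0.17  0.01 ]
lever [ 0.482 -0.128  0.01 ]
hookfar [ 0.662 -0.059  0.01 ]
hooknear [ 0.38  -0.098  0.01 ]
wristcoup [ 0.394 -0.237  0.01 ]
a [0.395 0.323 0.03 ]
b [0.43  0.184 0.03 ]
c [0.293 0.139 0.03 ]
d [0.261 0.277 0.03 ]
plug1 [0.541 0.008 0.015]
plug2 [0.459 0.01  0.015]
hose [0.49  0.226 0.015]
```

View pics/c1.png

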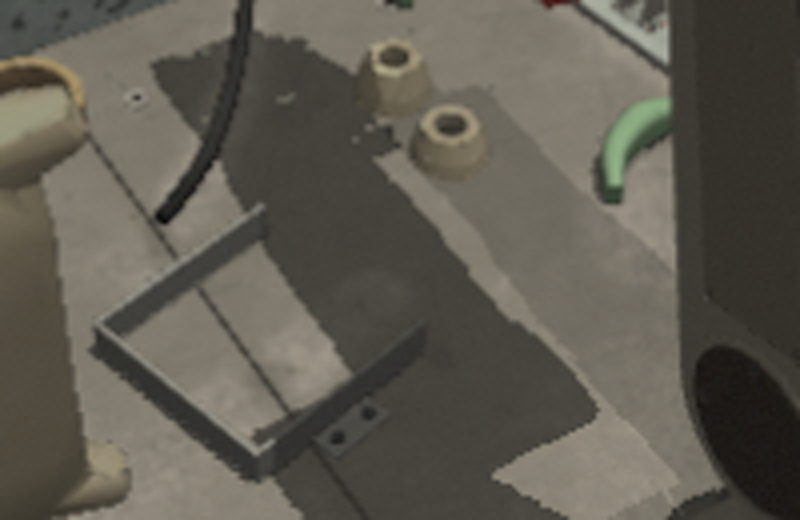

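```bash
python3 - <<'E'
from h import *
import pickle
w=pickle.load(open("wrist0.pkl","rb"));s=pickle.load(open("scene0.pkl","rb"));d=pickle.load(open("side0.pkl","rb"))
# outer top corners: back-far, open-far, open-near, back-near ; bay frame
P=np.array([onz(s,240+u/4,180+v/4,.03)[:2] for u,v in((97,327),(264,207),(426,322),(260,460))])
B=np.array([(79,-79),(-75,-79),(-75,79),(79,79)])/1e3
A=B-B.mean(0);Q=P-P.mean(0)
th=np.arctan2((A[:,0]*Q[:,1]-A[:,1]*Q[:,0]).sum(),(A*Q).sum());R=np.array([[np.cos(th),-np.sin(th)],[np.sin(th),np.cos(th)]])
t=P.mean(0)-R@B.mean(0)
print("bay",t.round(4),np.degrees(th),"resid mm",((B@R.T+t-P)*1e3).round(1).tolist())
print("wallend near pred (outer,inner)",(R@[-.075,.079]+t).round(3),(R@[-.075,.075]+t).round(3),[proj(w,[*(R@[-.075,.077]+t),z]) for z in(0,.03)])
print("lever",onz(w,305,267,.09).round(3),"hose",onz(s,240+163/4,180+218/4,.01).round(3))
px=w["pixels"].astype(int); hsv=cv2.cvtColor(w["pixels"],cv2.COLOR_RGB2HSV)
for u,v in((281,155),(351,155)):
    for k in("L",): 
        print([ (x,px[v+18,x].tolist()) for x in range(u-32,u+34,8)])
for n,(u,v,h) in dict(tallL=(450,118,0),R=(395,53,0)).items():
    print(n,[onz(s,240+u/4,180+v/4,z).round(3) for z in(.028,.035)])
E
```

```text
bay [0.3523 0.2238] 105.45271544573089 resid mm [[1.6, 0.9], [1.5, 1.1], [-2.7, -0.7], [-0.4, -1.2]]
wallend near pred (outer,inner) [0.296 0.13 ] [0.3   0.132] [(np.float64(130.8499663628125), np.float64(45.17857784321052)), (np.float64(114.05415050319596), np.float64(40.73759995701735))]
lever [ 0.486 -0.083  0.09 ] hose [0.491 0.229 0.01 ]
[(249, [143, 129, 112]), (257, [146, 131, 113]), (265, [142, 125, 97]), (273, [217, 191, 153]), (281, [217, 190, 148]), (289, [215, 191, 148]), (297, [115, 103, 81]), (305, [140, 127, 110]), (313, [131, 120, 102])]
[(319, [139, 128, 110]), (327, [139, 127, 109]), (335, [133, 116, 89]), (343, [213, 186, 140]), (351, [214, 188, 141]), (359, [213, 186, 140]), (367, [142, 123, 92]), (375, [164, 149, 128]), (383, [163, 149, 127])]
tallL [array([0.459, 0.009, 0.028]), array([0.453, 0.013, 0.035])]
R [array([0.542, 0.005, 0.028]), array([0.535, 0.009, 0.035])]
```

Call:
play_rows([
  {"fingers": 0.2, "translation": [-1, 1, 2], "roll": 0},
  {"fingers": 0.2, "translation": [-2.2, 3, 5], "roll": 0},
  {"fingers": 0.2, "translation": [-4.2, 4.5, 8], "roll": 0},
  {"fingers": 0.2, "translation": [-4.2, 4.5, 11], "roll": 0},
  {"fingers": 0.2, "translation": [-4.2, 4.5, 11], "roll": 0},
  {"fingers": 0.2, "translation": [-4.2, 4.5, 11], "roll": 0},
  {"fingers": 0.2, "translation": [-4.2, 4.5, 11], "roll": 0},
  {"fingers": 0.2, "translation": [-4.2, 4.5, 11], "roll": 0},
])

```text
clock: 0.82
eef_pos: [0.4603, -0.0448, 0.1374]
tool_rot: [1.0, 0.0, 0.002, 0.0]
ft_force: [0.3, -1.0, -0.5]
grip_width: 0.0349
```

Call:
play_rows([
  {"fingers": 0.2, "translation": [-0.2, -0.9, 2], "roll": 0},
  {"fingers": 0.2, "translation": [-0.3, -0.9, 5], "roll": 0},
  {"fingers": 0.2, "translation": [-0.3, -0.9, 7.5], "roll": 0},
  {"fingers": 0.2, "translation": [-0.3, -0.9, 7.5], "roll": 0},
  {"fingers": 0.2, "translation": [-0.3, -0.9, 7.5], "roll": 0},
])

```text
clock: 1.23
eef_pos: [0.4554, -0.0357, 0.0609]
tool_rot: [1.0, 0.0, -0.0, -0.0]
ft_force: [0.4, -0.2, 0.9]
grip_width: 0.0343
```

```bash
python3 - <<'E'
from h import *
c=cam("wrist");d=cam("side")
a=cv2.resize(d["pixels"][170:300,230:430],None,fx=3,fy=3)
p=np.zeros((400,640,3),np.uint8)+0
b=np.vstack([cv2.resize(c["pixels"],(512,320)),np.pad(cv2.resize(a,(430,280)),((0,0),(0,82),(0,0)))])
cv2.imwrite("pics/c2.png",b[...,::-1]);print(bot.get_obs()["eef_pos"])
E
```

```text
[ 0.4571254  -0.03599583  0.06234767]
```

View pics/c2.png

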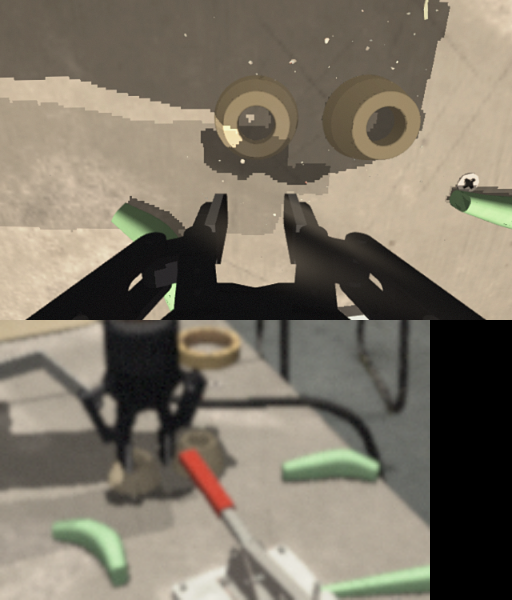

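The wrist view shows the fingers straddling the centre line of the left plug, whose top is at (255,123) in the half-size picture. The side view shows the lever tip to the right of and below the hand. I'll descend slowly now.

Call:
play_rows([
  {"fingers": 0.2, "translation": [0, 0, 1], "roll": 0},
  {"fingers": 0.2, "translation": [0, 0, 2], "roll": 0},
  {"fingers": 0.2, "translation": [0, 0, 3], "roll": 0},
  {"fingers": 0.2, "translation": [0, 0, 3.8], "roll": 0},
  {"fingers": 0.2, "translation": [0, 0, 4], "roll": 0},
  {"fingers": 0.2, "translation": [0, 0, 4], "roll": 0},
])

```text
clock: 1.83
eef_pos: [0.4556, -0.0361, 0.0208]
tool_rot: [1.0, -0.0, 0.0, 0.0]
ft_force: [-0.0, 0.8, 1.3]
grip_width: 0.0342
```

```bash
cat > plan.py <<'E'
import numpy as np,sys
from scipy.interpolate import PchipInterpolator
# args: plug waypoints in bay/world; heading (deg CCW from +y); dist; start tcp
def plan(tcp,psi0,way,head,dist,step=.009):
    way=np.array(way);s=np.r_[0,np.cumsum(np.linalg.norm(np.diff(way,axis=0),axis=1))]
    n=int(np.ceil(s[-1]/step));S=np.linspace(0,s[-1],n+1)[1:]
    W=PchipInterpolator(s,way)(S);H=PchipInterpolator(s,head)(S)
    a=np.radians(psi0);ex=np.array([np.cos(a),np.sin(a)]);ey=np.array([np.sin(a),-np.cos(a)])
    for w,h in zip(W,H):
        r=np.radians(h);t=w-dist*np.array([-np.sin(r),np.cos(r)])-np.array(tcp)
        print("w",w.round(3),"h",round(h,1)," x %.1f y %.1f roll %.1f"%(100*t@ex,100*t@ey,-(h-psi0)))
E
python3 - <<'E'
from h import *
from plan import plan
o=bot.get_obs();print(o["eef_pos"],o["ft_force"],o["tool_rot"])
th=np.radians(105.45);R=np.array([[np.cos(th),-np.sin(th)],[np.sin(th),np.cos(th)]]);B=lambda x,y:(R@[x,y]+[.3523,.2238]).tolist()
print(B(-.12,.02),B(-.06,.03),B(.03,.035))
plan(o["eef_pos"][:2],0,[(.457,.005),(.457,.03),(.437,.07),B(-.10,.01),B(-.04,.03),B(.03,.035)],[0,8,27,35,25,16],.038)
E
```

```text
[ 0.45555914 -0.03605141  0.02084844] [-1.23784576e-03  7.57113383e-01  1.34446192e+00] [ 9.99999908e-01 -2.66223906e-05  4.26201209e-04  3.66171099e-05]
[0.3649904158716285, 0.10280845754762394] [0.3393679420211486, 0.15797628180942963] [0.31057286420276164, 0.24339199168432932]
w [0.457 0.014] h 2.6  x 0.3 y -1.2 roll -2.6
w [0.457 0.023] h 5.4  x 0.5 y -2.1 roll -5.4
w [0.457 0.031] h 8.5  x 0.7 y -3.0 roll -8.5
w [0.455 0.04 ] h 12.4  x 0.8 y -3.9 roll -12.4
w [0.452 0.048] h 16.9  x 0.7 y -4.8 roll -16.9
w [0.447 0.056] h 21.3  x 0.5 y -5.7 roll -21.3
w [0.442 0.064] h 24.9  x 0.2 y -6.5 roll -24.9
w [0.437 0.07 ] h 27.1  x -0.2 y -7.3 roll -27.1
w [0.431 0.077] h 28.5  x -0.6 y -7.9 roll -28.5
w [0.425 0.083] h 29.8  x -1.2 y -8.6 roll -29.8
w [0.418 0.088] h 30.9  x -1.8 y -9.1 roll -30.9
w [0.411 0.093] h 32.0  x -2.5 y -9.7 roll -32.0
w [0.403 0.098] h 32.9  x -3.2 y -10.2 roll -32.9
w [0.396 0.103] h 33.6  x -3.9 y -10.8 roll -33.6
w [0.388 0.109] h 34.2  x -4.6 y -11.3 roll -34.2
w [0.381 0.114] h 34.7  x -5.3 y -11.9 roll -34.7
w [0.374 0.12 ] h 34.9  x -6.0 y -12.5 roll -34.9
w [0.368 0.126] h 35.0  x -6.5 y -13.1 roll -35.0
w [0.363 0.132] h 34.5  x -7.1 y -13.7 roll -34.5
w [0.357 0.139] h 33.4  x -7.7 y -14.4 roll -33.4
w [0.352 0.147] h 31.9  x -8.3 y -15.0 roll -31.9
w [0.347 0.154] h 30.1  x -8.9 y -15.7 roll -30.1
w [0.342 0.162] h 28.2  x -9.5 y -16.4 roll -28.2
w [0.338 0.169] h 26.5  x -10.1 y -17.1 roll -26.5
w [0.334 0.177] h 25.0  x -10.5 y -17.9 roll -25.0
w [0.33  0.185] h 23.8  x -11.0 y -18.6 roll -23.8
w [0.327 0.193] h 22.6  x -11.4 y -19.4 roll -22.6
w [0.324 0.201] h 21.4  x -11.8 y -20.2 roll -21.4
w [0.321 0.209] h 20.3  x -12.2 y -21.0 roll -20.3
w [0.318 0.218] h 19.1  x -12.5 y -21.8 roll -19.1
w [0.315 0.226] h 18.1  x -12.9 y -22.6 roll -18.1
w [0.313 0.235] h 17.0  x -13.2 y -23.4 roll -17.0
w [0.311 0.243] h 16.0  x -13.5 y -24.3 roll -16.0
```

Call:
play_rows([
  {"fingers": 0.2, "translation": [0.2, -0.6, 0], "roll": -1},
  {"fingers": 0.2, "translation": [0.3, -1.2, 0], "roll": -2.6},
  {"fingers": 0.2, "translation": [0.5, -2.1, 0], "roll": -5.4},
  {"fingers": 0.2, "translation": [0.7, -3.0, 0], "roll": -8.5},
  {"fingers": 0.2, "translation": [0.8, -3.9, 0], "roll": -12.4},
  {"fingers": 0.2, "translation": [0.7, -4.8, 0], "roll": -17},
  {"fingers": 0.2, "translation": [0.5, -5.7, 0], "roll": -21},
  {"fingers": 0.2, "translation": [0.2, -6.5, 0], "roll": -25},
  {"fingers": 0.2, "translation": [0.2, -6.5, 0], "roll": -25},
])

```text
clock: 2.58
eef_pos: [0.457, 0.0307, 0.0208]
tool_rot: [0.976, 0.219, 0.0, -0.0]
ft_force: [0.9, 0.6, 0.7]
grip_width: 0.034
```

```bash
python3 - <<'E'
from h import *
from plan import plan
c=cam("wrist");save(c,"w3.png");s=cam("scene");
o=bot.get_obs();print(o["eef_pos"],o["ft_force"],o["tool_rot"])
th=np.radians(105.45);R=np.array([[np.cos(th),-np.sin(th)],[np.sin(th),np.cos(th)]]);B=lambda x,y:(R@[x,y]+[.3523,.2238]).tolist()
p=o["eef_pos"][:2]+.038*np.array([-np.sin(np.radians(25)),np.cos(np.radians(25))]);print(p)
plan(o["eef_pos"][:2],25,[p,B(-.10,0),B(-.05,.012),B(.034,.018)],[25,30,24,15],.038,.01)
E
```

```text
[0.45743435 0.02951334 0.02075344] [-0.26939708 -0.85788172  0.11646605] [9.76277361e-01 2.16523180e-01 4.54290033e-04 1.44832445e-04]
[0.44137486 0.06395303]
w [0.433 0.07 ] h 26.5  x -0.4 y -0.9 roll -1.5
w [0.426 0.076] h 27.6  x -0.7 y -1.8 roll -2.6
w [0.418 0.083] h 28.5  x -1.1 y -2.7 roll -3.5
w [0.411 0.09 ] h 29.1  x -1.4 y -3.6 roll -4.1
w [0.404 0.097] h 29.5  x -1.7 y -4.6 roll -4.5
w [0.398 0.104] h 29.8  x -2.0 y -5.5 roll -4.8
w [0.391 0.111] h 29.9  x -2.2 y -6.4 roll -4.9
w [0.385 0.119] h 30.0  x -2.4 y -7.4 roll -5.0
w [0.38  0.127] h 30.0  x -2.6 y -8.3 roll -5.0
w [0.374 0.134] h 29.7  x -2.8 y -9.2 roll -4.7
w [0.369 0.143] h 28.7  x -3.0 y -10.2 roll -3.7
w [0.364 0.151] h 27.3  x -3.1 y -11.2 roll -2.3
w [0.36 0.16] h 25.8  x -3.3 y -12.2 roll -0.8
w [0.356 0.169] h 24.4  x -3.4 y -13.2 roll 0.6
w [0.352 0.178] h 23.3  x -3.4 y -14.1 roll 1.7
w [0.348 0.187] h 22.2  x -3.5 y -15.1 roll 2.8
w [0.344 0.196] h 21.2  x -3.5 y -16.1 roll 3.8
w [0.341 0.205] h 20.1  x -3.5 y -17.0 roll 4.9
w [0.337 0.214] h 19.1  x -3.5 y -18.0 roll 5.9
w [0.334 0.223] h 18.0  x -3.4 y -19.0 roll 7.0
w [0.331 0.233] h 17.0  x -3.4 y -20.0 roll 8.0
w [0.328 0.242] h 16.0  x -3.3 y -21.0 roll 9.0
w [0.326 0.252] h 15.0  x -3.2 y -22.0 roll 10.0
```

View pics/w3.png

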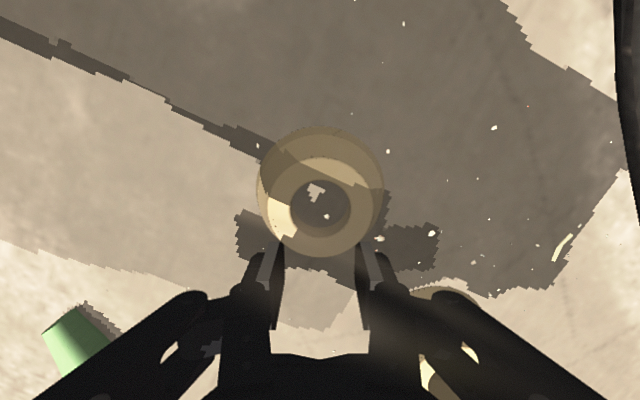

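The left plug is cupped squarely between the fingertips at (320,195), and the right plug is behind the hand at about (440,290). I'll carry on pushing.

Call:
play_rows([
  {"fingers": 0.2, "translation": [-0.4, -0.9, 0], "roll": -1.5},
  {"fingers": 0.2, "translation": [-0.7, -1.8, 0], "roll": -2.6},
  {"fingers": 0.2, "translation": [-1.1, -2.7, 0], "roll": -3.5},
  {"fingers": 0.2, "translation": [-1.4, -3.6, 0], "roll": -4},
  {"fingers": 0.2, "translation": [-1.7, -4.6, 0], "roll": -4.5},
  {"fingers": 0.2, "translation": [-2.0, -5.5, 0], "roll": -4.8},
  {"fingers": 0.2, "translation": [-2.2, -6.4, 0], "roll": -5},
  {"fingers": 0.2, "translation": [-2.4, -7.4, 0], "roll": -5},
  {"fingers": 0.2, "translation": [-2.6, -8.3, 0], "roll": -5},
  {"fingers": 0.2, "translation": [-2.8, -9.2, 0], "roll": -4.7},
  {"fingers": 0.2, "translation": [-3.0, -10.2, 0], "roll": -3.7},
  {"fingers": 0.2, "translation": [-3.1, -11.2, 0], "roll": -2.3},
  {"fingers": 0.2, "translation": [-3.3, -12.2, 0], "roll": -0.8},
  {"fingers": 0.2, "translation": [-3.4, -13.2, 0], "roll": 0.6},
  {"fingers": 0.2, "translation": [-3.4, -14.1, 0], "roll": 1.7},
  {"fingers": 0.2, "translation": [-3.5, -15.1, 0], "roll": 2.8},
  {"fingers": 0.2, "translation": [-3.5, -16.1, 0], "roll": 3.8},
  {"fingers": 0.2, "translation": [-3.5, -17, 0], "roll": 4.9},
  {"fingers": 0.2, "translation": [-3.5, -17, 0], "roll": 4.9},
])

```text
clock: 4.27
eef_pos: [0.3521, 0.1695, 0.0202]
tool_rot: [0.984, 0.175, -0.001, -0.0]
ft_force: [1.2, 0.6, -0.0]
grip_width: 0.0343
```

```bash
python3 - <<'E'
from h import *
from plan import plan
c=cam("wrist");save(c,"w4.png")
o=bot.get_obs();print(o["eef_pos"],o["ft_force"],o["tool_rot"])
E
```

```text
[0.35223821 0.16898842 0.0200515 ] [ 0.36098328 -0.48223692  0.15156318] [ 9.84437965e-01  1.75730918e-01 -6.96853116e-04 -2.26501154e-04]
```

View pics/w4.png

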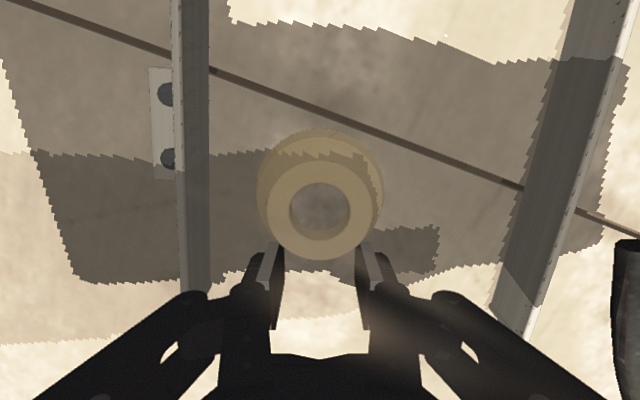

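The plug is inside the bay, about 55 mm from the near wall (image column 208) and cupped at (320,195). I'll push it 4.4 cm further in, then back the hand straight out.

Call:
play_rows([
  {"fingers": 0.2, "translation": [0.0, -0.9, 0], "roll": 1},
  {"fingers": 0.2, "translation": [0.0, -1.8, 0], "roll": 2},
  {"fingers": 0.2, "translation": [0.1, -2.7, 0], "roll": 3},
  {"fingers": 0.2, "translation": [0.1, -3.6, 0], "roll": 4},
  {"fingers": 0.2, "translation": [0.1, -4.1, 0], "roll": 5},
  {"fingers": 0.2, "translation": [0.1, -4.4, 0], "roll": 5},
  {"fingers": 0.2, "translation": [0.1, -4.4, 0], "roll": 5},
  {"fingers": 0.2, "translation": [0.1, -4.4, 0], "roll": 5},
])

```text
clock: 4.98
eef_pos: [0.3388, 0.2097, 0.02]
tool_rot: [0.991, 0.132, -0.001, 0.0]
ft_force: [0.0, 0.1, 1.0]
grip_width: 0.0348
```

Call:
play_rows([
  {"fingers": 0.2, "translation": [0, 0.8, 0], "roll": 0},
  {"fingers": 0.2, "translation": [0, 2, 0], "roll": 0},
  {"fingers": 0.2, "translation": [0, 3.5, -1], "roll": 0},
  {"fingers": 0.2, "translation": [0, 3.5, -4], "roll": 0},
  {"fingers": 0.2, "translation": [0, 3.5, -8], "roll": 0},
  {"fingers": 0.2, "translation": [0, 3.5, -12], "roll": 0},
  {"fingers": 0.2, "translation": [0, 3.5, -15], "roll": 0},
  {"fingers": 0.2, "translation": [0, 3.5, -15], "roll": 0},
])

```text
clock: 5.65
eef_pos: [0.3522, 0.1771, 0.1763]
tool_rot: [0.991, 0.131, 0.006, -0.002]
ft_force: [0.7, 1.6, -0.5]
grip_width: 0.0342
```

```bash
python3 - <<'E'
from h import *
c=cam("wrist");s=cam("scene");d=cam("side")
a=cv2.resize(s["pixels"][180:310,240:440],(640,416),interpolation=cv2.INTER_CUBIC)
cv2.imwrite("pics/c5.png",np.hstack([cv2.resize(c["pixels"],(400,250)),cv2.resize(a,(385,250))])[...,::-1])
o=bot.get_obs();print(o["eef_pos"],o["tool_rot"])
hsv=cv2.cvtColor(c["pixels"],cv2.COLOR_RGB2HSV)
m=cv2.inRange(hsv,(12,45,60),(28,140,255))
n,l,st,ce=cv2.connectedComponentsWithStats(m)
for i in range(1,n):
    if st[i,4]>500: print(st[i],ce[i].round(),onz(c,*ce[i],.03).round(3))
import pickle;pickle.dump(c,open("w5.pkl","wb"))
E
```

```text
[0.34827673 0.17542207 0.17018586] [9.91381655e-01 1.31005371e-01 8.19330920e-05 1.57144715e-06]
[     0      0    640    400 194363] [312. 165.] [0.344 0.196 0.03 ]
[178 353  43  47 847] [204. 382.] [ 0.29  -0.066  0.03 ]
[418 354  43  46 840] [434. 382.] [ 0.535 -0.004  0.03 ]
```

View pics/c5.png

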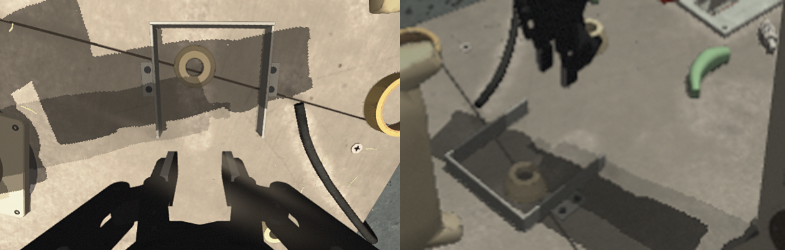

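The first plug now stands inside the bay, with its top at about (312,104) in the full wrist frame. Its right neighbour hasn't moved. Next I'll go over to behind the second plug.

Call:
play_rows([
  {"fingers": 0.2, "translation": [2, 3.3, 0], "roll": -3},
  {"fingers": 0.2, "translation": [4, 6.6, 0], "roll": -6},
  {"fingers": 0.2, "translation": [6, 9.9, 0], "roll": -9},
  {"fingers": 0.2, "translation": [8, 13.2, 0], "roll": -12},
  {"fingers": 0.2, "translation": [10, 16.5, 0], "roll": -15},
  {"fingers": 0.2, "translation": [12, 19.8, 0], "roll": -15},
  {"fingers": 0.2, "translation": [14, 23.1, 0], "roll": -15},
  {"fingers": 0.2, "translation": [15.3, 25.4, 0], "roll": -15},
  {"fingers": 0.2, "translation": [15.3, 25.4, 3], "roll": -15},
  {"fingers": 0.2, "translation": [15.3, 25.4, 6], "roll": -15},
  {"fingers": 0.2, "translation": [15.3, 25.4, 9], "roll": -15},
  {"fingers": 0.2, "translation": [15.3, 25.4, 10.5], "roll": -15},
  {"fingers": 0.2, "translation": [15.3, 25.4, 10.5], "roll": -15},
  {"fingers": 0.2, "translation": [15.3, 25.4, 10.5], "roll": -15},
])

```text
clock: 6.97
eef_pos: [0.5599, -0.0294, 0.0627]
tool_rot: [0.966, 0.26, -0.003, -0.001]
ft_force: [0.2, -0.5, -0.1]
grip_width: 0.0339
```

```bash
python3 - <<'E'
from h import *
c=cam("wrist");save(c,"w6.png")
o=bot.get_obs();print(o["eef_pos"],o["tool_rot"],o["ft_force"])
print(proj(c,[.535,.013,0]),proj(c,[.535,.013,.03]))
E
```

```text
[ 0.56151176 -0.02942034  0.06446301] [ 9.65718910e-01  2.59587375e-01 -1.12163844e-03 -3.50477210e-04] [ 1.39297035 -0.29828373  0.29112251]
(np.float64(317.6767229084815), np.float64(144.93208909022746)) (np.float64(317.1080971900413), np.float64(153.32625249899854))
```

View pics/w6.png

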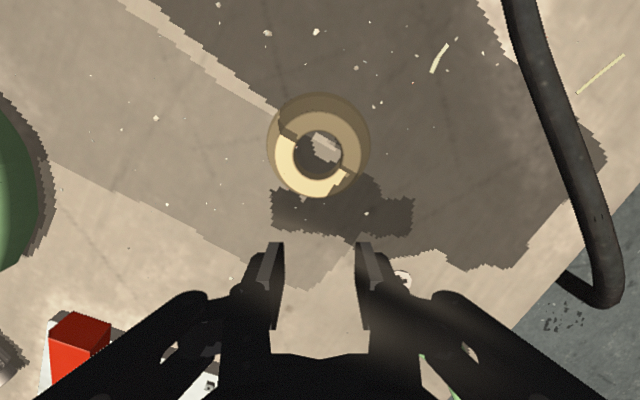

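The second plug is centred ahead of the fingers at (318,147), where I predicted it. The lever is well off to the left at about (80,340). I'll descend and plan the push.

Call:
play_rows([
  {"fingers": 0.2, "translation": [0, 0, 1], "roll": 0},
  {"fingers": 0.2, "translation": [0, 0, 2], "roll": 0},
  {"fingers": 0.2, "translation": [0, 0, 3], "roll": 0},
  {"fingers": 0.2, "translation": [0, 0, 4], "roll": 0},
  {"fingers": 0.2, "translation": [0, 0, 4.4], "roll": 0},
  {"fingers": 0.2, "translation": [0, 0, 4.4], "roll": 0},
])

```text
clock: 7.52
eef_pos: [0.5609, -0.0291, 0.0197]
tool_rot: [0.966, 0.26, -0.001, -0.0]
ft_force: [-0.9, 0.4, 0.6]
grip_width: 0.0346
```

```bash
python3 - <<'E'
from h import *
from plan import plan
o=bot.get_obs();print(o["eef_pos"],o["ft_force"])
th=np.radians(105.45);R=np.array([[np.cos(th),-np.sin(th)],[np.sin(th),np.cos(th)]]);B=lambda x,y:(R@[x,y]+[.3523,.2238]).tolist()
print(B(-.12,-.02),B(-.07,-.026),B(-.01,-.03))
plan(o["eef_pos"][:2],30,[(.5425,.003),(.532,.02),B(-.13,-.025),B(-.07,-.025),B(-.005,-.028)],[30,36,36,26,16],.038,.0095)
E
```

```text
[ 0.56092532 -0.02908664  0.01965625] [-0.87172645  0.38914989  0.63673114]
[0.4035449477009597, 0.11346435147638863] [0.39600826006440354, 0.16325590035236737] [0.38387987235418963, 0.2221532874892407]
w [0.538 0.011] h 33.6  x 0.3 y -0.9 roll -3.6
w [0.533 0.019] h 36.0  x 0.4 y -1.8 roll -6.0
w [0.527 0.026] h 36.0  x 0.2 y -2.7 roll -6.0
w [0.52  0.032] h 36.0  x -0.1 y -3.6 roll -6.0
w [0.512 0.038] h 36.0  x -0.5 y -4.5 roll -6.0
w [0.503 0.043] h 36.0  x -1.0 y -5.3 roll -6.0
w [0.494 0.048] h 36.0  x -1.5 y -6.2 roll -6.0
w [0.485 0.053] h 36.0  x -2.0 y -7.1 roll -6.0
w [0.476 0.058] h 36.0  x -2.6 y -8.0 roll -6.0
w [0.467 0.062] h 36.0  x -3.2 y -8.9 roll -6.0
w [0.458 0.067] h 36.0  x -3.7 y -9.7 roll -6.0
w [0.449 0.072] h 36.0  x -4.3 y -10.6 roll -6.0
w [0.44  0.077] h 36.0  x -4.8 y -11.4 roll -6.0
w [0.432 0.082] h 36.0  x -5.2 y -12.3 roll -6.0
w [0.425 0.088] h 36.0  x -5.5 y -13.1 roll -6.0
w [0.419 0.094] h 36.0  x -5.7 y -13.9 roll -6.0
w [0.414 0.1  ] h 36.0  x -5.9 y -14.7 roll -6.0
w [0.41  0.107] h 36.0  x -5.9 y -15.5 roll -6.0
w [0.407 0.115] h 35.3  x -5.8 y -16.4 roll -5.3
w [0.404 0.124] h 33.9  x -5.7 y -17.3 roll -3.9
w [0.402 0.133] h 32.1  x -5.5 y -18.2 roll -2.1
w [0.4   0.143] h 30.0  x -5.4 y -19.1 roll -0.0
w [0.398 0.152] h 28.0  x -5.2 y -20.1 roll 2.0
w [0.395 0.162] h 26.2  x -5.0 y -21.0 roll 3.8
w [0.393 0.171] h 24.7  x -4.9 y -21.9 roll 5.3
w [0.391 0.18 ] h 23.2  x -4.7 y -22.9 roll 6.8
w [0.389 0.189] h 21.7  x -4.5 y -23.8 roll 8.3
w [0.387 0.199] h 20.3  x -4.4 y -24.7 roll 9.7
w [0.385 0.208] h 18.8  x -4.2 y -25.6 roll 11.2
w [0.383 0.217] h 17.4  x -4.0 y -26.5 roll 12.6
w [0.381 0.226] h 16.0  x -3.8 y -27.5 roll 14.0
```

```bash
python3 - <<'E'
from h import *
from plan import plan
o=bot.get_obs()
th=np.radians(105.45);R=np.array([[np.cos(th),-np.sin(th)],[np.sin(th),np.cos(th)]]);B=lambda x,y:(R@[x,y]+[.3523,.2238]).tolist()
plan(o["eef_pos"][:2],30,[(.5425,.003),(.528,.028),(.493,.057),(.445,.090),B(-.11,-.022),B(-.065,-.020),B(-.005,-.026)],[30,38,48,50,36,24,15.5],.038,.0095)
E
```

```text
w [0.538 0.012] h 32.8  x 0.3 y -0.9 roll -2.8
w [0.534 0.02 ] h 35.4  x 0.5 y -1.8 roll -5.4
w [0.528 0.028] h 37.8  x 0.5 y -2.8 roll -7.8
w [0.522 0.034] h 40.3  x 0.5 y -3.7 roll -10.3
w [0.515 0.04 ] h 42.9  x 0.4 y -4.6 roll -12.9
w [0.508 0.046] h 45.2  x 0.2 y -5.5 roll -15.2
w [0.5   0.052] h 47.1  x -0.1 y -6.4 roll -17.1
w [0.492 0.058] h 48.1  x -0.4 y -7.3 roll -18.1
w [0.485 0.063] h 48.6  x -0.8 y -8.2 roll -18.6
w [0.477 0.068] h 49.1  x -1.2 y -9.1 roll -19.1
w [0.469 0.074] h 49.4  x -1.6 y -9.9 roll -19.4
w [0.461 0.079] h 49.7  x -2.0 y -10.8 roll -19.7
w [0.453 0.084] h 49.9  x -2.4 y -11.6 roll -19.9
w [0.446 0.09 ] h 50.0  x -2.8 y -12.5 roll -20.0
w [0.438 0.095] h 49.3  x -3.2 y -13.3 roll -19.3
w [0.429 0.1  ] h 47.4  x -3.8 y -14.2 roll -17.4
w [0.421 0.106] h 44.6  x -4.4 y -15.0 roll -14.6
w [0.413 0.112] h 41.4  x -5.0 y -15.9 roll -11.4
w [0.407 0.118] h 38.2  x -5.4 y -16.7 roll -8.2
w [0.402 0.125] h 35.5  x -5.7 y -17.5 roll -5.5
w [0.398 0.133] h 32.9  x -5.8 y -18.4 roll -2.9
w [0.395 0.142] h 30.1  x -5.8 y -19.3 roll -0.1
w [0.393 0.151] h 27.5  x -5.7 y -20.3 roll 2.5
w [0.39  0.161] h 25.2  x -5.6 y -21.2 roll 4.8
w [0.388 0.17 ] h 23.3  x -5.5 y -22.1 roll 6.7
w [0.386 0.179] h 21.6  x -5.3 y -23.0 roll 8.4
w [0.384 0.189] h 20.0  x -5.1 y -23.9 roll 10.0
w [0.382 0.198] h 18.6  x -4.9 y -24.8 roll 11.4
w [0.381 0.207] h 17.3  x -4.6 y -25.7 roll 12.7
w [0.38  0.216] h 16.3  x -4.3 y -26.6 roll 13.7
w [0.379 0.226] h 15.5  x -4.0 y -27.5 roll 14.5
```

Call:
play_rows([
  {"fingers": 0.2, "translation": [0.3, -0.9, 0], "roll": -2.8},
  {"fingers": 0.2, "translation": [0.5, -1.8, 0], "roll": -5.4},
  {"fingers": 0.2, "translation": [0.5, -2.8, 0], "roll": -7.8},
  {"fingers": 0.2, "translation": [0.5, -3.7, 0], "roll": -10.3},
  {"fingers": 0.2, "translation": [0.4, -4.6, 0], "roll": -12.9},
  {"fingers": 0.2, "translation": [0.2, -5.5, 0], "roll": -15.2},
  {"fingers": 0.2, "translation": [-0.1, -6.4, 0], "roll": -17},
  {"fingers": 0.2, "translation": [-0.4, -7.3, 0], "roll": -18},
  {"fingers": 0.2, "translation": [-0.8, -8.2, 0], "roll": -18.6},
  {"fingers": 0.2, "translation": [-1.2, -9.1, 0], "roll": -19},
  {"fingers": 0.2, "translation": [-1.6, -9.9, 0], "roll": -19.4},
  {"fingers": 0.2, "translation": [-2.0, -10.8, 0], "roll": -19.7},
  {"fingers": 0.2, "translation": [-2.4, -11.6, 0], "roll": -20},
  {"fingers": 0.2, "translation": [-2.8, -12.5, 0], "roll": -20},
  {"fingers": 0.2, "translation": [-2.8, -12.5, 0], "roll": -20},
])

```text
clock: 8.77
eef_pos: [0.473, 0.0658, 0.0211]
tool_rot: [0.906, 0.424, -0.001, -0.001]
ft_force: [-1.2, 0.3, 0.7]
grip_width: 0.034
```

```bash
python3 - <<'E'
from h import *
from plan import plan
c=cam("wrist");save(c,"w7.png")
o=bot.get_obs();print(o["eef_pos"],o["tool_rot"],o["ft_force"])
th=np.radians(105.45);R=np.array([[np.cos(th),-np.sin(th)],[np.sin(th),np.cos(th)]]);B=lambda x,y:(R@[x,y]+[.3523,.2238]).tolist()
h=2*np.degrees(np.arctan2(o["tool_rot"][1],o["tool_rot"][0]));r=np.radians(h);p=o["eef_pos"][:2]+.038*np.array([-np.sin(r),np.cos(r)])
print(h,p)
plan(o["eef_pos"][:2],h,[p,B(-.11,-.022),B(-.065,-.020),B(-.005,-.026)],[h,36,24,15.5],.038,.0095)
E
```

```text
[0.4739821  0.0654588  0.02115595] [ 9.05693215e-01  4.23933125e-01 -6.19817937e-04 -3.48020658e-04] [-0.66495121 -0.29533451 -0.2572172 ]
50.166318285135084 [0.44480164 0.08980013]
w [0.435 0.094] h 47.7  x -0.4 y -1.0 roll 2.4
w [0.427 0.1  ] h 45.3  x -0.7 y -2.0 roll 4.9
w [0.419 0.105] h 42.8  x -1.0 y -3.0 roll 7.4
w [0.412 0.112] h 40.3  x -1.1 y -4.0 roll 9.8
w [0.406 0.118] h 37.9  x -1.1 y -4.9 roll 12.3
w [0.402 0.125] h 35.4  x -1.0 y -5.7 roll 14.8
w [0.398 0.133] h 32.7  x -0.8 y -6.6 roll 17.4
w [0.395 0.142] h 30.0  x -0.5 y -7.4 roll 20.2
w [0.392 0.152] h 27.4  x -0.1 y -8.3 roll 22.8
w [0.39  0.161] h 25.1  x 0.4 y -9.1 roll 25.1
w [0.388 0.17 ] h 23.2  x 0.8 y -9.9 roll 26.9
w [0.386 0.18 ] h 21.6  x 1.3 y -10.7 roll 28.6
w [0.384 0.189] h 20.0  x 1.8 y -11.5 roll 30.2
w [0.382 0.198] h 18.6  x 2.3 y -12.3 roll 31.6
w [0.381 0.207] h 17.3  x 2.9 y -13.0 roll 32.8
w [0.38  0.217] h 16.3  x 3.4 y -13.8 roll 33.9
w [0.379 0.226] h 15.5  x 4.1 y -14.5 roll 34.7
```

View pics/w7.png

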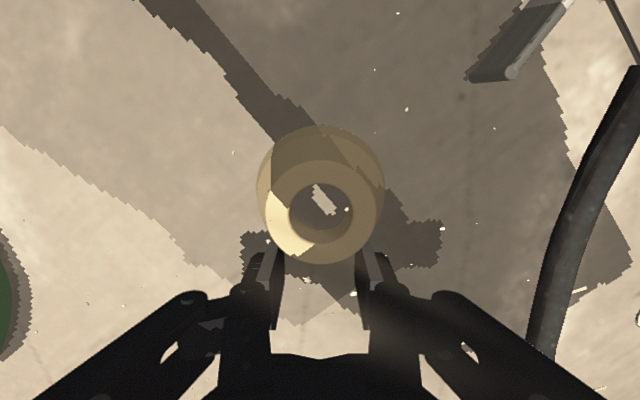

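The second plug is cupped at (320,195), and the end of the bay's far wall, (510,75), is clear to the right. I'll push it in.

Call:
play_rows([
  {"fingers": 0.2, "translation": [-0.4, -1.0, 0], "roll": 2.4},
  {"fingers": 0.2, "translation": [-0.7, -2.0, 0], "roll": 5},
  {"fingers": 0.2, "translation": [-1.0, -3.0, 0], "roll": 7.4},
  {"fingers": 0.2, "translation": [-1.1, -4.0, 0], "roll": 9.8},
  {"fingers": 0.2, "translation": [-1.1, -4.9, 0], "roll": 12.3},
  {"fingers": 0.2, "translation": [-1.0, -5.7, 0], "roll": 14.8},
  {"fingers": 0.2, "translation": [-0.8, -6.6, 0], "roll": 17.4},
  {"fingers": 0.2, "translation": [-0.5, -7.4, 0], "roll": 20.2},
  {"fingers": 0.2, "translation": [-0.1, -8.3, 0], "roll": 22.8},
  {"fingers": 0.2, "translation": [0.4, -9.1, 0], "roll": 25},
  {"fingers": 0.2, "translation": [0.8, -9.9, 0], "roll": 27},
  {"fingers": 0.2, "translation": [1.3, -10.7, 0], "roll": 28.6},
  {"fingers": 0.2, "translation": [1.8, -11.5, 0], "roll": 30},
  {"fingers": 0.2, "translation": [2.4, -12.3, 0], "roll": 31.6},
  {"fingers": 0.2, "translation": [2.9, -12.9, 0], "roll": 33},
  {"fingers": 0.2, "translation": [3.0, -13.2, 0], "roll": 33},
  {"fingers": 0.2, "translation": [3.0, -13.2, 0], "roll": 33},
  {"fingers": 0.2, "translation": [3.0, -13.2, 0], "roll": 33},
])

```text
clock: 10.32
eef_pos: [0.3932, 0.1725, 0.0212]
tool_rot: [0.989, 0.149, -0.0, 0.0]
ft_force: [-0.0, 0.6, -0.2]
grip_width: 0.0342
```

Call:
play_rows([
  {"fingers": 0.2, "translation": [0, 0.8, 0], "roll": 0},
  {"fingers": 0.2, "translation": [0, 2, 0], "roll": 0},
  {"fingers": 0.2, "translation": [0, 3.5, -1], "roll": 0},
  {"fingers": 0.2, "translation": [0, 4.5, -4], "roll": 0},
  {"fingers": 0.2, "translation": [0, 4.5, -8], "roll": 0},
  {"fingers": 0.2, "translation": [0, 4.5, -12], "roll": 0},
  {"fingers": 0.2, "translation": [0, 4.5, -15], "roll": 0},
  {"fingers": 0.2, "translation": [0, 4.5, -18], "roll": 0},
  {"fingers": 0.2, "translation": [0, 4.5, -18], "roll": 0},
  {"fingers": 0.2, "translation": [0, 4.5, -18], "roll": 0},
])

```text
clock: 11.15
eef_pos: [0.408, 0.1291, 0.2031]
tool_rot: [0.989, 0.148, 0.002, -0.0]
ft_force: [-0.3, 0.7, -0.3]
grip_width: 0.0344
```

```bash
python3 - <<'E'
from h import *
c=cam("wrist");save(c,"w8.png");o=bot.get_obs();print(o["eef_pos"],o["ft_force"])
import pickle;pickle.dump(c,open("w8.pkl","wb"))
E
```

```text
[0.40672873 0.12882821 0.20143544] [-0.24036838  0.06219833 -0.08006254]
```

View pics/w8.png

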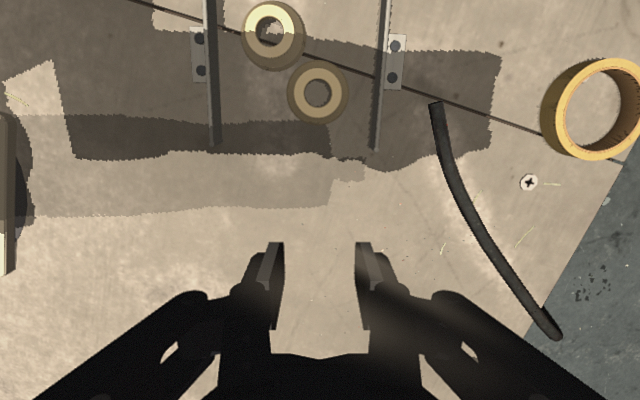

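Both plugs are between the walls, with tops at (317,93) and (270,30). The wall ends are at (215,146) and (376,150), so the rear rim, at row 122, is inside the opening. I'll put numbers on that.

```bash
python3 - <<'E'
from h import *
import pickle
c=pickle.load(open("w8.pkl","rb"))
th=np.radians(105.45);R=np.array([[np.cos(th),-np.sin(th)],[np.sin(th),np.cos(th)]]);f=lambda u,v,z:(R.T@(onz(c,u,v,z)[:2]-[.3523,.2238])*1e3).round(1)
print("R",f(317,93,.031),"rim",f(316,122.5,0),"L",f(270,30,.031),"walls top ends",f(215,150,.02),f(376,152,.02))
print(c["world_to_cam"][:3,:3].round(2).tolist())
for n,p in dict(hosetip=(.491,.229,.01),L=(.457,.014,0)).items(): print(n,proj(c,p))
d=cam("side");d0=pickle.load(open("side0.pkl","rb"))
g=lambda im:cv2.inRange(cv2.cvtColor(im,cv2.COLOR_RGB2HSV),(40,50,60),(85,255,255))
for x in(d0,d):
    n,l,st,ce=cv2.connectedComponentsWithStats(g(x["pixels"]))
    print([ (ce[i].round(1).tolist(),int(st[i,4])) for i in range(1,n) if st[i,4]>80])
print("coupler diff",np.abs(d["pixels"][305:332,275:320].astype(int)-d0["pixels"][305:332,275:320]).mean())
print(bot.get_obs()["clock"])
E
```

```text
R [-26.7 -25.9] rim [-54.7 -25.6] L [23.3 15. ] walls top ends [-81.5  71.2] [-79.5 -84.3]
[[0.96, 0.29, 0.0], [0.28, -0.91, 0.3], [0.09, -0.28, -0.95]]
hosetip (np.float64(430.58526510571994), np.float64(102.60301764748742))
L (np.float64(329.05307106923283), np.float64(277.27453100402386))
[([384.4, 237.3], 473), ([274.3, 273.6], 474), ([439.1, 289.2], 1089)]
[([384.5, 237.4], 473), ([274.4, 273.7], 469), ([439.2, 289.2], 1089)]
coupler diff 1.907270233196159
11.25
```

```bash
python3 -c "
from workcell import bot
print(bot.job_done())"
```

```text
the job is handed in; nothing more can be done
None
```

Both plugs are in the scrap bay, and I handed the job in at 11.3 s on the clock, with the hand raised clear. I swept them in one at a time, cupped between half-open fingertips kept low over the bench, at about 0.1 m/s. No verdict came back at hand-in.

**Last checks:**

| Plug (start position) | Bay x (mm) | Bay y (mm) | Inside the limits? |
|---|---|---|---|
| Left plug | about +23 | about +15 | yes |
| Right plug | about -27 | about -26 | yes; its rear rim is about 20 mm inside the open side |

- **Plugs:** in the last wrist picture both look flat and undisturbed.
- **Forces:** the wrist force readings between moves stayed under about 2 N.
- **Bystanders:** in the side view the green mouldings moved by no more than 0.1 px from the start, and the coupler's patch of the picture barely changed. The tape roll was seen in the last wrist picture but not measured; the hand never came near it.
- **Disagreement:** the wall ends in the last wrist picture fell 5 to 9 mm off my fitted bay pose. That was a rough read with an assumed height, and the plug margins are larger than that.

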